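# Half-turn the reservoir cap to its bleed position

## Task

Put the loose bayonet cap into the filler neck of the pump reservoir, press it gently down against its spring, and twist it clockwise to the half mark, midway to the lock, so that the loop can bleed. Do not let it click into the lock, and do not disturb the thermometer, the mouse or the metal fitting. Finish while still gripping the cap and holding it steady at the half mark: it springs back if let go.

Things in the scene. Friction and masses are not known exactly. Their poses are not given: they have to be found in the camera images.
- lid: Loose black bayonet cap, 110 g, standing plug-down on the bench. Origin: centre of the plug's underside, z up. Plug 44 mm wide, 20 mm deep, foot bevelled; disc 72 mm wide from 20 to 27 mm above the origin; grip bar on top. Two steel lugs on the plug along +x and -x, right below the bar's ends: tips 30 mm from the axis, 12 mm wide, 3 to 9 mm above the origin. Same after half a turn.
- lid_bar (a point): Middle of the cap's upright grip bar, 42 mm above the cap's origin, axes as the cap's. The bar is 54 mm long (x), 14 mm thick (y) and 30 mm tall (27 to 57 mm above the cap's origin), with a thin bright line along its top.
- tank: Pump reservoir fixed to the bench: square black foot 110 x 110 mm, clear tube, bare aluminium collar 96 mm wide, its top 120 mm above the origin (centre of the underside, z up). Two fittings stick out of the foot 30 mm at +x. Brittle: press with at most 25 N; 40 N cracks it. Fully down, the cap's disc rests on the collar and the cap's origin is 100 mm above the tank's.
- tank_mouth (a point): Centre of the neck opening, level with the collar's top. Opening 48 mm wide through a 6 mm lip, with two entry slots for the lugs, 17 mm wide, along +x and -x out to 33 mm, each between a pair of raised black strokes. A spring plate meets the plug 8 mm before fully down (1.4 N, rising to 4.2 N). Within 5 mm of fully down the lugs are below the lip and free to turn.
- half_mark (a point): Same point as tank_mouth, axes turned 0.70 rad (40 deg) clockwise seen from above: +x and -x point to the two half marks, single raised black strokes on the collar, where the ends of the cap's bar must point. The square black blocks 1.40 rad (80 deg) clockwise from the slots mark the lock.
- turn_ring (a joint): Angle in rad of the sprung ring inside the neck, whose pockets take the two lugs: 0 at the entry slots, growing clockwise seen from above, it cannot turn the other way. Return spring 0.10 N m per rad. It follows the cap with a play of about 0.09 rad (it reads about 0.61 with the bar exactly on the half mark). Beyond 1.15 the lock clicks.
- thermometer: Bystander: yellow hand-held thermometer 165 x 76 x 30 mm lying on the bench; origin at the centre of its underside. Leave alone.
- mouse: Bystander: black computer mouse 105 x 60 x 34 mm; origin at the centre of its underside. Leave alone.
- fitting: Bystander: stepped steel hose fitting, 32 mm in diameter, 42 mm tall, standing upright; origin at the centre of its underside. Leave alone.
Mind the look-alikes: they are no part of the job. What is shaped like the lid but red or yellow is not meant.

How it is judged:
By the outcome, as a careful person would: the job done as asked, in the order asked, and still so for the second after the job is handed in, while the arm keeps its last pose, push and grip.
It also fails if it takes over 42 s, if anything falls off the work surface, if the arm or the gripper's body presses on something with over 40 N, if the wrist force passes 120 N, or if a joint passes its speed limit or range.

## Robot

A 7-joint arm with a two-finger parallel gripper is mounted at the origin on the work surface. World frame = base frame: x ahead of the robot, y to its left, z up, the work surface at z = 0. Lengths are in mm, angles in rad, forces in N, time in s.
With the tool pointing down it reaches from about 400 to 875 mm from the base axis. Payload 4.4 kg.
Tool frame: the origin (TCP) lies at the very end of the fingers, on their centre line; the grasp point (between the pads) lies 19 mm behind it; z points along the fingers, y is the direction in which the jaws open and shut (so a half turn about z gives the same grasp; the last joint's range is limited). The gripper opens to 85 mm and grips with 20 to 120 N. Pads are 22 mm wide; open, the fingers measure 114 mm over their backs; the gripper's body (76 mm by 85 mm) begins 54 mm behind the grasp point. The pads swing forward as they close: fully open they stand 13 mm farther back than shut.
Start: joints at [-1.408, 0.628, 0.038, 1.517, -0.027, 0.996, -0.02], TCP at [147.4, 633.081, 231.313] pointing down, gripper open.
Joint ranges: [-3.06, 3.06], [-0.37, 2.12], [-1.25, 1.32], [0.18, 2.47], [-1.1, 4.24], [0.23, 1.98], [-2.94, 2.94]. Speed limits (rad/s): [2.57, 2.57, 3.14, 3.14, 3.14, 3.14, 3.14].

## Interface

Orientations are given as [roll, pitch, yaw] about the fixed x, y, z axes, in that order (R = Rz(yaw) Ry(pitch) Rx(roll)).
In Python, from cell import ctrl, eyes gives the robot as it stands.
- The arm moves only by the tool move_arm, never from a script. Its argument "increments" is a list of rows, each a list of 6 numbers: the shift along the tool's x, y, z in cm, then the turn, a rotation vector about the tool's x, y, z in degrees. In form: [[x, y, z, wx, wy, wz], ...]. A call has 1 to 20 rows; each row is the pose to reach, as a shift and turn from the pose commanded when the call began, along the tool's axes at that moment; what a row does not reach only later rows make up. A row lasts 1/10 s, in which the tool goes at most 50 mm and 8.59 degrees, less where a joint would pass 70% of its speed; a pose out of reach is approached as far as the arm can. A call with a gripper value outside its range is refused whole. "grip" is the opening, from -1 (shut) to 1 (fully open), set as the call begins (left out, the last holds). The fingers move at their own pace and stop on an object; the grip force is fixed at half the most. Time passes only in rows, so rows that repeat a pose let the fingers close. It gives the time, the measured TCP pose, the force and the opening at its end, in the units of the state.
- ctrl.read_state(): the state, without advancing time (a new reading comes with each control period).
- eyes.get_image(name): name is "scene" or "side" or "wrist"; returns the picture (384x512x3 uint8, red, green, blue); there is no depth.
- eyes.calibration(name): a dict with "fx", "fy", "cx", "cy" (pixels), "dist" ([k1, k2, p1, p2, k3] as OpenCV has them; the pictures are not rectified), "pose" (4x4, takes a point from camera to world coordinates); the wrist camera has in their place "tool_from_camera" (4x4, takes a point from camera to tool coordinates, whose origin is the TCP and whose axes are the flange's). Camera axes: x right, y up, looking along -z (the intrinsics and any distortion apply to the point x, -y, -z); pixel columns grow to the right and rows downward; lengths in mm; the calibration is good to about 2 mm. A picture is of the moment at which its call begins: read the wrist's pose just before it. calibration takes no time and is no camera call.
- ctrl.finish_job(): hands the job in, once; it reports no verdict.
The state is a dict: "clock": time; "qpos": joint angles; "qd": joint speeds; "tau": joint torques, N m; "eef_pos": TCP position; "tool_rot": TCP orientation; "force": force on the tool from outside, world axes, zero at the start; "torque": the same for the moment, N m; "width": finger opening in mm.
Only numpy, scipy, OpenCV 4.12 (cv2) and the standard library are available. Lean on these libraries where they do the work, as an engineer would, in place of code of your own. Each camera call takes 0.05 s, during which the arm holds its last target. There are 200 camera calls.

## Working session

There is one attempt and no reset: what is moved stays moved. The work goes in short steps, Python scripts to look and compute and a tool call to move; the robot and the scene stay as the last step left them, time stands still between calls to the robot, and variables do not carry over. Pictures are saved under pics/ and viewed, about 8 in all and at most 12, crops included, and the job is handed in when it is done.

Besides the shell and the picture viewer there is one more tool, called after ">>>" by a JSON object that holds its "name" and its "arguments", one argument or row to a line. move_arm: Moves the arm, as the interface text tells. Its arguments: {"type":"object","properties":{"increments":{"type":"array","items":{"type":"array","items":{"type":"number"}}},"grip":{"type":"number"}},"required":["increments"]}

```bash
mkdir -p pics; ls; python3 - <<'E'
from cell import ctrl, eyes
import cv2, numpy as np
s=ctrl.read_state(); print(s)
ims=[]
for n in ("scene","side"):
    im=eyes.get_image(n); cv2.imwrite(f"pics/{n}0.png",im[...,::-1]); c=eyes.calibration(n); print(n,c)
print(eyes.calibration("wrist"))
im=eyes.get_image("wrist"); cv2.imwrite("pics/wrist0.png",im[...,::-1])
E
```

```text
pics
{'clock': 0.0, 'qpos': array([-1.40778227,  0.62933166,  0.03845937,  1.51836664, -0.02698856,
        0.99633997, -0.02000621]), 'qd': array([-4.54698483e-04,  2.14485898e-04, -8.53172796e-05,  1.28209922e-03,
        8.48395320e-04, -2.02535818e-03, -6.29764701e-05]), 'tau': array([ 1.92234529e-04, -5.63405836e+01,  1.22603294e+00, -1.93442094e+01,
        1.08843483e-02,  1.08884485e-02,  2.43237008e-05]), 'eef_pos': array([147.2753676 , 632.44115234, 230.39925237]), 'tool_rot': array([-3.13966605e+00,  4.48162668e-05,  2.91276459e+00]), 'force': array([ 0.20461431,  0.50476421, -1.61656899]), 'torque': array([ 0.02181351,  0.04079848, -0.00907986]), 'width': 85.32026309228551}
scene {'fx': 432.70628155805, 'fy': 432.70628155805, 'cx': 262.42475053294805, 'cy': 186.93633285931122, 'dist': array([0.03489343, 0.        , 0.        , 0.        , 0.        ]), 'pose': array([[ 5.56909893e-01, -6.20516195e-01,  5.52096932e-01,
         1.22482290e+03],
       [ 8.30354178e-01,  4.00700070e-01, -3.87235577e-01,
        -4.72915719e+02],
       [ 1.90606675e-02,  6.74091318e-01,  7.
[... 509 characters left out ...]
4e-03,  7.59053336e-01,  6.51014367e-01,
         6.91843321e+02],
       [ 0.00000000e+00,  0.00000000e+00,  0.00000000e+00,
         1.00000000e+00]])}
{'fx': 269.3374664856655, 'fy': 269.3374664856655, 'cx': 255.31696778227294, 'cy': 191.75569455259972, 'dist': array([-0.05048653,  0.        ,  0.        ,  0.        ,  0.        ]), 'tool_from_camera': array([[ 7.43464023e-04,  9.49637160e-01,  3.13350779e-01,
         8.09511473e+01],
       [ 9.99998802e-01, -2.80530383e-04, -1.52245052e-03,
         1.68838676e-01],
       [-1.35787117e-03,  3.13351535e-01, -9.49636231e-01,
        -1.41939685e+02],
       [ 0.00000000e+00,  0.00000000e+00,  0.00000000e+00,
         1.00000000e+00]])}
```

View pics/scene0.png

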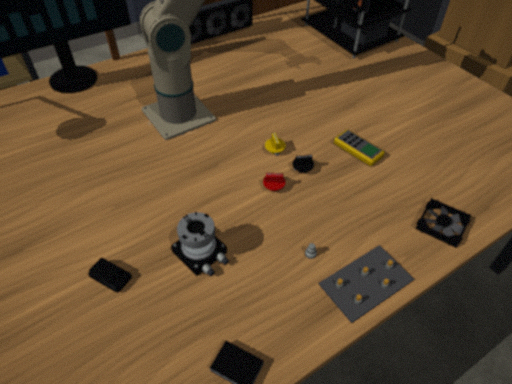

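View pics/side0.png

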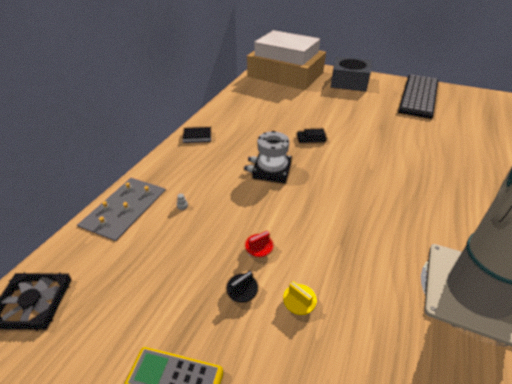

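```bash
cat > h.py <<'E'
import cv2, numpy as np
from cell import ctrl, eyes
from scipy.spatial.transform import Rotation as R
F=np.diag([1.,-1,-1])
def cam(n,st=None):
    c=eyes.calibration(n)
    K=np.array([[c['fx'],0,c['cx']],[0,c['fy'],c['cy']],[0,0,1.]])
    if n=='wrist':
        T=np.eye(4);T[:3,:3]=R.from_euler('xyz',st['tool_rot']).as_matrix();T[:3,3]=st['eef_pos']
        P=T@c['tool_from_camera']
    else: P=c['pose']
    return K,np.array(c['dist']),P
def proj(C,X):
    K,d,P=C; X=np.atleast_2d(np.array(X,float))
    Xc=((X-P[:3,3])@P[:3,:3])@F
    return cv2.projectPoints(Xc.reshape(-1,1,3),np.zeros(3),np.zeros(3),K,d)[0].reshape(-1,2)
def ray(C,uv,z):
    K,d,P=C
    n=cv2.undistortPoints(np.array(uv,float).reshape(-1,1,2),K,d).reshape(-1,2)
    D=np.c_[n[:,0],-n[:,1],-np.ones(len(n))]@P[:3,:3].T
    return P[:3,3]+D*((z-P[2,3])/D[:,2])[:,None]
E
python3 - <<'E'
from h import *
np.set_printoptions(precision=1,suppress=True)
S,D=cam('scene'),cam('side')
print(proj(S,[[0,0,0],[147,633,231]]))
for nm,a,b,z in [('lid',(303,157),(241,279),57),('lidbase',(303,165),(242,291),20),('tank',(197,222),(272,138),120),('fit',(311,249),(181,200),42),('red',(274,176),(260,239),57),('yel',(275,137),(296,291),57)]:
    print(nm,ray(S,a,z)[0],ray(D,b,z)[0])
s=cv2.imread('pics/scene0.png');d=cv2.imread('pics/side0.png')
a=cv2.resize(s[120:210,240:330],(396,396),interpolation=3)
b=cv2.resize(d[220:320,210:320],(396,360),interpolation=3)
c=cv2.resize(s[200:285,160:245],(396,396),interpolation=3)
e=cv2.resize(d[120:190,235:305],(396,360)[0:1]*2,interpolation=3)[:204]
o=np.zeros((600,800,3),np.uint8)
o=np.zeros((792,792,3),np.uint8);o[:396,:396]=a;o[:360,396:]=b;o[396:,:396]=c
o[396:,396:]=cv2.resize(d[120:190,235:305],(396,396),interpolation=3)
cv2.imwrite('pics/crop1.png',cv2.resize(o,(600,600)))
E
```

```text
[[179.1 114.7]
 [344.9  27.6]]
lid [473.9 208.8  57. ] [473.4 218.9  57. ]
lidbase [474.8 212.2  20. ] [470.  222.9  20. ]
tank [ 568.3 -215.9  120. ] [ 582.5 -226.1  120. ]
fit [758.3  19.5  42. ] [736.9  48.   42. ]
red [492.7  82.7  57. ] [480.4 100.4  57. ]
yel [346.3 188.8  57. ] [357.5 198.8  57. ]
```

View pics/crop1.png

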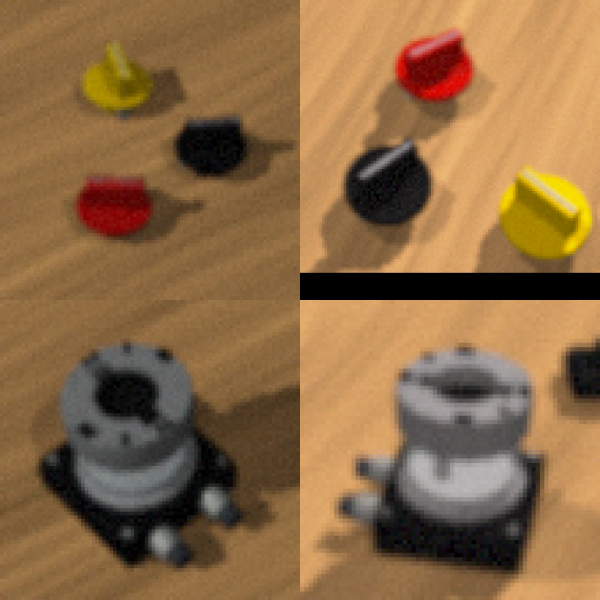

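View pics/wrist0.png

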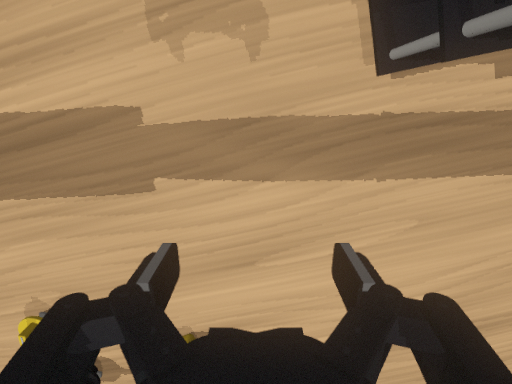

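```bash
cat >> h.py <<'E'
def inc(pos,yaw,st=None,cur=None):
    """row (cm,deg) in tool axes from current (measured or given commanded) pose to pos with tool down at yaw"""
    if cur is None:
        st=st or ctrl.read_state(); cur=(st['eef_pos'],R.from_euler('xyz',st['tool_rot']))
    p,r=cur
    t=r.inv().apply(np.array(pos,float)-p)/10
    w=(r.inv()*R.from_euler('xyz',[np.pi,0,yaw])).as_rotvec(degrees=True)
    return np.round(np.r_[t,w],2)
E
python3 - <<'E'
from h import *
np.set_printoptions(precision=2,suppress=True)
S,D=cam('scene'),cam('side')
for C,l in ((S,[(297,157.2),(312,157.2)]),(D,[(232.7,285.3),(251,272.4)])):
    e=ray(C,l,57); v=e[1]-e[0]; print(e,np.linalg.norm(v),np.arctan2(v[1],v[0]))
print(ray(S,[(196,226.9)],120),ray(D,[(273.5,139.6)],120))
# foot corners (z~20) & fittings
q=lambda x,y:(160+x*85/300,200+(y-300)*85/300)
print(ray(S,[q(217,505),q(165,542)],12))
for yaw in (2.9,2.2,-.9,-.3): print(yaw,inc([473,214,200],yaw))
E
```

```text
[[464.21 192.1   57.  ]
 [490.19 232.5   57.  ]] 48.03006330224501 0.9993023667547566
[[482.51 239.89  57.  ]
 [460.87 195.02  57.  ]] 49.81134228406658 -2.0203152019321897
[[ 580.97 -225.53  120.  ]] [[ 575.25 -219.81  120.  ]]
[[ 634.13 -187.49   12.  ]
 [ 641.07 -236.62   12.  ]]
2.9 [-41.21 -33.38   3.11  -0.08   0.     0.74]
2.2 [-41.21 -33.38   3.11  -0.08   0.03  40.84]
-0.9 [ -41.21  -33.38    3.11   -0.04   -0.1  -141.54]
-0.3 [ -41.21  -33.38    3.11   -0.01   -0.13 -175.92]
```

>>> {"name": "move_arm", "arguments": {
  "increments": [
    [-41.2,-33.3,7.0,0,0,106],
    [-41.2,-33.3,7.0,0,0,106],
    [-41.2,-33.3,7.0,0,0,106],
    [-41.2,-33.3,7.0,0,0,106],
    [-41.2,-33.3,7.0,0,0,106],
    [-41.2,-33.3,7.0,0,0,106],
    [-41.2,-33.3,7.0,0,0,106],
    [-41.2,-33.3,7.0,0,0,106],
    [-41.2,-33.3,7.0,0,0,106],
    [-41.2,-33.3,7.0,0,0,106],
    [-41.2,-33.3,7.0,0,0,106],
    [-41.2,-33.3,7.0,0,0,106],
    [-41.2,-33.3,7.0,0,0,106],
    [-41.2,-33.3,7.0,0,0,106],
    [-41.2,-33.3,7.0,0,0,106],
    [-41.2,-33.3,7.0,0,0,106]
  ],
  "grip": 1
}}

```text
clock: 1.75
eef_pos: [472.9, 215.7, 161.3]
tool_rot: [-3.141, -0.0, 1.065]
force: [0.6, -0.4, -0.0]
width: 85.2
```

```bash
python3 - <<'E'
from h import *
s=ctrl.read_state(); im=eyes.get_image('wrist'); cv2.imwrite('pics/w1.png',im[...,::-1])
import pickle; pickle.dump(s,open('w1.pkl','wb')); print(s)
E
```

```text
{'clock': 1.75, 'qpos': array([-0.81536594,  0.59217503,  0.50346069,  1.96047598, -0.43387662,
        0.69607996, -0.55135712]), 'qd': array([ 7.11659504e-04, -2.52716251e-03,  3.86581854e-04, -6.93481415e-05,
        4.31750008e-04, -1.79363475e-03, -4.26756371e-03]), 'tau': array([ 5.11028047e-02, -4.51756489e+01,  6.37628138e+00, -1.34164292e+01,
        1.24299337e-02, -1.25772326e-04,  5.84044508e-03]), 'eef_pos': array([472.90286155, 215.6859026 , 161.29385951]), 'tool_rot': array([-3.14133285e+00, -1.20990096e-04,  1.06451361e+00]), 'force': array([ 0.62587289, -0.35724276, -0.0194499 ]), 'torque': array([ 0.01921319, -0.01638227,  0.02143218]), 'width': 85.18591990666884}
```

View pics/w1.png

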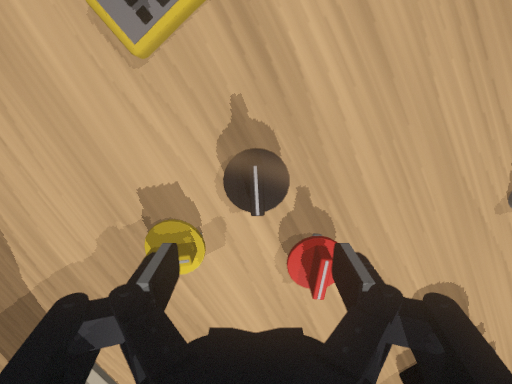

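```bash
python3 - <<'E'
from h import *
import pickle
np.set_printoptions(precision=2,suppress=True)
s=pickle.load(open('w1.pkl','rb'));C=cam('wrist',s)
im=cv2.imread('pics/w1.png'); g=im[150:222,222:292].astype(int)
m=(g.min(2)>110)&(g.max(2)-g.min(2)<40)
y,x=np.nonzero(m);k=np.abs(x+222-256)<8;x=x[k]+222.;y=y[k]+150.
p=np.polyfit(y,x,1);e=[(np.polyval(p,t),t) for t in (y.min()-.5,y.max()+.5)];print(len(x),e)
E=ray(C,e,57);v=E[1]-E[0];print(E,E.mean(0),np.linalg.norm(v),np.arctan2(-v[1],-v[0]))
gray=im[...].max(2);d=(gray<75).astype(np.uint8);d[:140]=0;d[230:]=0;d[:,:215]=0;d[:,300:]=0
# disc: ellipse of dark comp
n,l,stt,cen=cv2.connectedComponentsWithStats(d);i=1+stt[1:,4].argmax();print(stt[i])
# predicted outline check
P=E.mean(0)[:2];a=np.linspace(0,2*np.pi,60);
c=np.c_[P[0]+36*np.cos(a),P[1]+36*np.sin(a),0*a+27];q=proj(C,c);print('pred disc bbox',q.min(0),q.max(0))
E
```

```text
154 [(np.float64(254.7349961300342), np.float64(165.5)), (np.float64(257.3125377544683), np.float64(215.5))]
[[484.28 238.45  57.  ]
 [461.98 192.95  57.  ]] [473.13 215.7   57.  ] 50.67218220948036 1.115065106458388
[224 173  32  43 927]
pred disc bbox [222.37 148.87] [289.73 213.61]
```

>>> {"name": "move_arm", "arguments": {
  "increments": [
    [0,0,3,0,0,-2.9],
    [0,0,6,0,0,-2.9],
    [0,0,9,0,0,-2.9],
    [0,0,11,0,0,-2.9],
    [0,0,12,0,0,-2.9],
    [0,0,12.8,0,0,-2.9],
    [0,0,12.8,0,0,-2.9],
    [0,0,12.8,0,0,-2.9]
  ],
  "grip": 0.3
}}

```text
clock: 2.6
eef_pos: [473.6, 215.5, 34.0]
tool_rot: [3.141, -0.001, 1.113]
force: [0.1, -0.6, 0.5]
width: 55.6
```

>>> {"name": "move_arm", "arguments": {
  "increments": [
    [0,0,0,0,0,0],
    [0,0,0,0,0,0],
    [0,0,0,0,0,0],
    [0,0,0,0,0,0],
    [0,0,0,0,0,0],
    [0,0,0,0,0,0],
    [0,0,0,0,0,0],
    [0,0,0,0,0,0],
    [0,0,0,0,0,0],
    [0,0,0,0,0,0]
  ],
  "grip": -1
}}

```text
clock: 3.6
eef_pos: [473.6, 215.5, 33.9]
tool_rot: [3.141, -0.001, 1.113]
force: [-0.7, -0.4, 5.3]
width: 13.1
```

```bash
python3 - <<'E'
from h import *
s=ctrl.read_state();print(inc([503,-217,190],0.13,s), inc([480,190,150],1.1,s))
E
```

```text
[-37.49  21.75 -15.63  -0.    -0.07  56.34] [ -1.99   1.71 -11.61   0.03  -0.06   0.76]
```

>>> {"name": "move_arm", "arguments": {
  "increments": [
    [0,0,-2,0,0,0],
    [0,0,-6,0,0,0],
    [-2,1,-11,0,0,5],
    [-37.5,21.8,-15.6,0,0,56.3],
    [-37.5,21.8,-15.6,0,0,56.3],
    [-37.5,21.8,-15.6,0,0,56.3],
    [-37.5,21.8,-15.6,0,0,56.3],
    [-37.5,21.8,-15.6,0,0,56.3],
    [-37.5,21.8,-15.6,0,0,56.3],
    [-37.5,21.8,-15.6,0,0,56.3],
    [-37.5,21.8,-15.6,0,0,56.3],
    [-37.5,21.8,-15.6,0,0,56.3],
    [-37.5,21.8,-15.6,0,0,56.3],
    [-37.5,21.8,-15.6,0,0,56.3],
    [-37.5,21.8,-15.6,0,0,56.3],
    [-37.5,21.8,-15.6,0,0,56.3],
    [-37.5,21.8,-15.6,0,0,56.3]
  ]
}}

```text
clock: 5.3
eef_pos: [503.3, -216.1, 189.1]
tool_rot: [-3.141, 0.0, 0.133]
force: [0.4, 0.6, -0.7]
width: 12.9
```

```bash
python3 - <<'E'
from h import *
s=ctrl.read_state(); im=eyes.get_image('wrist'); cv2.imwrite('pics/w2.png',im[...,::-1])
import pickle; pickle.dump(s,open('w2.pkl','wb')); print(s['qpos'],s['eef_pos'],s['tool_rot'],s['width'])
E
```

```text
[-0.11043649  0.6448689   0.74047421  1.8638893  -0.56721826  0.85643867
 -0.52205248] [ 503.29192633 -216.05122849  189.14104232] [-3.14088295e+00  1.92684647e-04  1.32695930e-01] 12.898741293984484
```

View pics/w2.png

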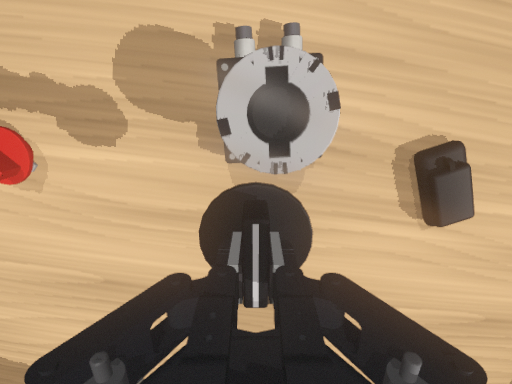

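```bash
cat >> h.py <<'E'
def topview(im,C,ctr,z,half=60,sc=5):
    n=2*half*sc; gx,gy=np.meshgrid(np.arange(n),np.arange(n))
    X=np.stack([ctr[0]+half-gy/sc, ctr[1]+half-gx/sc, 0*gx+float(z)],-1).reshape(-1,3)
    q=proj(C,X).astype(np.float32).reshape(n,n,2)
    return cv2.remap(im,q[...,0],q[...,1],cv2.INTER_CUBIC)  # up=+x, left=+y
E
python3 - <<'E'
from h import *
import pickle
s=pickle.load(open('w2.pkl','rb'));C=cam('wrist',s);im=cv2.imread('pics/w2.png')
print(ray(C,[(278,110)],120))
t=topview(im,C,(578,-222),120);cv2.imwrite('pics/t2.png',t)
E
```

```text
[[ 580.3848137 -222.389463   120.       ]]
```

View pics/t2.png

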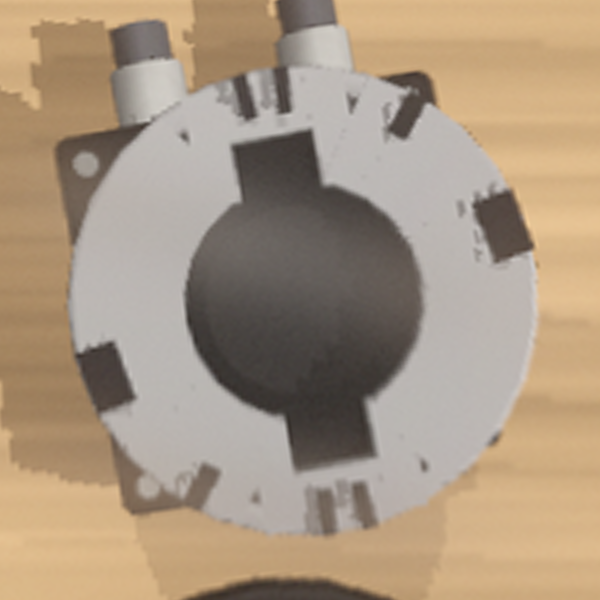

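```bash
python3 - <<'E'
from h import *
import pickle
s=pickle.load(open('w2.pkl','rb'));im=cv2.imread('pics/w2.png')
c=eyes.calibration('wrist');C=list(cam('wrist',s));C[2]=c['tool_from_camera']
a=np.linspace(0,2*np.pi,360)
for zz in (27,20):   # disc top/bottom heights above lid origin ; tool z = 33.9-h
    q=proj(C,np.c_[36*np.cos(a),36*np.sin(a),0*a+33.9-zz]);print(zz,q.min(0),q.max(0))
# measured disc silhouette: dark pixels
g=im.max(2)
for r in (195,205,215,225,235): 
    x=np.nonzero(g[r,150:360]<75)[0]+150;print(r,x.min(),x.max())
for cc in (225,240,256,270,285): 
    y=np.nonzero(g[176:240,cc]<75)[0]+176;print('col',cc,y.min())
print('lid pts',proj(C,[[25,0,-23.1],[-25,0,-23.1],[0,0,-23.1]]))
E
```

```text
27 [197.89630999 184.07137314] [314.04965662 287.77329582]
20 [200.09786336 180.71809986] [311.83492331 281.201025  ]
195 220 290
205 210 299
215 204 304
225 201 308
235 200 310
col 225 191
col 240 185
col 256 183
col 270 185
col 285 191
lid pts [[256.06420255 223.68341623]
 [255.91013044 306.63300509]
 [255.98327216 267.79736208]]
```

```bash
python3 - <<'E'
from h import *
print(inc([578.2,-223.1,162],0.191))
E
```

```text
[ 7.34  1.66  2.71 -0.03  0.01 -3.36]
```

>>> {"name": "move_arm", "arguments": {
  "increments": [
    [3,0.8,0,0,0,-3.3],
    [6,1.4,0,0,0,-3.3],
    [7.34,1.66,0,0,0,-3.3],
    [7.34,1.66,1,0,0,-3.3],
    [7.34,1.66,2,0,0,-3.3],
    [7.34,1.66,2.7,0,0,-3.3],
    [7.34,1.66,2.7,0,0,-3.3],
    [7.34,1.66,2.7,0,0,-3.3],
    [7.34,1.66,2.7,0,0,-3.3]
  ]
}}

```text
clock: 6.25
eef_pos: [578.0, -224.6, 162.7]
tool_rot: [3.141, -0.0, 0.188]
force: [0.2, 0.7, -0.9]
width: 13.0
```

```bash
python3 - <<'E'
from h import *
s=ctrl.read_state(); print(s['eef_pos'],s['tool_rot'],s['force'],s['torque'])
a=eyes.get_image('scene')[195:265,165:235];b=eyes.get_image('side')[105:175,235:305]
o=np.hstack([cv2.resize(i,(400,400),interpolation=3) for i in (a,b)]);cv2.imwrite('pics/h3.png',o[...,::-1])
print(inc([578.2,-223.1,152],0.191))
E
```

```text
[ 577.95817627 -224.5532024   162.70335978] [ 3.14128765e+00 -4.80081834e-04  1.87965299e-01] [ 0.19591067  0.70944171 -0.8771723 ] [-0.02613686 -0.0021999   0.04565226]
[ 0.03 -0.14  1.08  0.02 -0.04 -0.17]
```

View pics/h3.png

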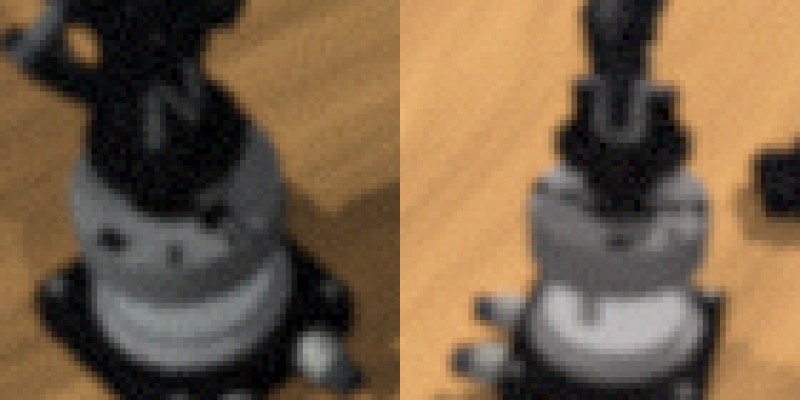

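>>> {"name": "move_arm", "arguments": {
  "increments": [
    [0,-0.14,0,0,0,-0.2],
    [0,-0.14,0.3,0,0,-0.2],
    [0,-0.14,0.6,0,0,-0.2],
    [0,-0.14,0.8,0,0,-0.2],
    [0,-0.14,1.0,0,0,-0.2],
    [0,-0.14,1.15,0,0,-0.2],
    [0,-0.14,1.3,0,0,-0.2],
    [0,-0.14,1.3,0,0,-0.2]
  ]
}}

```text
clock: 7.15
eef_pos: [577.6, -222.9, 149.0]
tool_rot: [-3.141, 0.0, 0.192]
force: [-0.1, 0.4, -1.0]
width: 12.7
```

>>> {"name": "move_arm", "arguments": {
  "increments": [
    [0.03,0,0.2,0,0,0],
    [0.03,0,0.4,0,0,0],
    [0.03,0,0.6,0,0,0],
    [0.03,0,0.7,0,0,0],
    [0.03,0,0.7,0,0,0],
    [0.03,0,0.7,0,0,0]
  ]
}}

```text
clock: 7.75
eef_pos: [578.0, -222.9, 142.3]
tool_rot: [3.142, 0.0, 0.192]
force: [-0.6, -0.1, -1.1]
width: 12.8
```

>>> {"name": "move_arm", "arguments": {
  "increments": [
    [0,0,0.15,0,0,0],
    [0,0,0.3,0,0,0],
    [0,0,0.4,0,0,0],
    [0,0,0.5,0,0,0],
    [0,0,0.6,0,0,0],
    [0,0,0.6,0,0,0],
    [0,0,0.6,0,0,0]
  ]
}}

```text
clock: 8.45
eef_pos: [578.2, -223.0, 136.4]
tool_rot: [3.141, -0.0, 0.192]
force: [0.9, -0.3, 2.9]
width: 12.8
```

>>> {"name": "move_arm", "arguments": {
  "increments": [
    [0,0,0,0,0,3],
    [0,0,0,0,0,6],
    [0,0,0,0,0,9],
    [0,0,0,0,0,12],
    [0,0,0,0,0,15],
    [0,0,0,0,0,15],
    [0,0,0,0,0,15]
  ]
}}

```text
clock: 9.15
eef_pos: [578.1, -223.2, 136.4]
tool_rot: [3.141, -0.0, -0.069]
force: [-0.3, -0.5, 1.6]
width: 12.8
```

```bash
python3 - <<'E'
from h import *
s=ctrl.read_state(); print(s['eef_pos'],s['tool_rot'],s['force'],s['torque'])
E
```

```text
[ 578.08670951 -223.24371721  136.38635123] [ 3.14091503e+00 -1.70199342e-04 -6.89128485e-02] [-0.27550425 -0.53547783  1.64352944] [-0.1928114   0.13472594  0.00540028]
```

>>> {"name": "move_arm", "arguments": {
  "increments": [
    [0,0,0,0,0,4],
    [0,0,0,0,0,8],
    [0,0,0,0,0,12],
    [0,0,0,0,0,16],
    [0,0,0,0,0,20],
    [0,0,0,0,0,23],
    [0,0,0,0,0,25.2],
    [0,0,0,0,0,25.2],
    [0,0,0,0,0,25.2]
  ]
}}

```text
clock: 10.05
eef_pos: [578.1, -223.2, 136.4]
tool_rot: [3.141, -0.0, -0.509]
force: [-0.1, -1.5, 1.9]
width: 12.9
```

```bash
python3 - <<'E'
from h import *
s=ctrl.read_state(); print(s['eef_pos'],s['tool_rot'],s['force'],s['torque'],s['width'])
im=eyes.get_image('wrist'); cv2.imwrite('pics/w4.png',im[...,::-1]);C=cam('wrist',s)
import pickle; pickle.dump(s,open('w4.pkl','wb'))
o=topview(im[...,::-1].copy(),C,(578,-222.9),120,60,5);cv2.imwrite('pics/t4.png',o)
a=cv2.resize(eyes.get_image('side')[105:175,235:305],(400,400),interpolation=3)[...,::-1]
cv2.imwrite('pics/m4.png',np.hstack([cv2.resize(o,(400,400)),a]))
E
```

```text
[ 578.0614954  -223.19286188  136.40409905] [ 3.14127328e+00 -3.51554909e-04 -5.08513845e-01] [-0.08529581 -1.48634384  1.94515062] [-0.22342646  0.0926015   0.09329365] 12.85143903711886
```

View pics/m4.png

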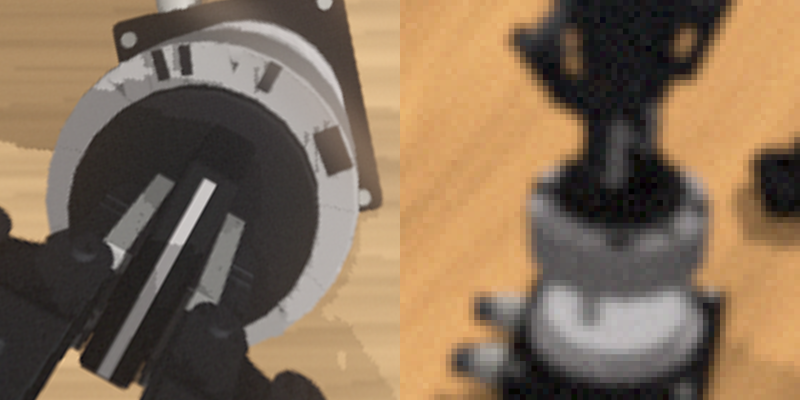

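```bash
python3 - <<'E'
from h import *
import pickle
s=pickle.load(open('w4.pkl','rb'));C=cam('wrist',s);im=cv2.imread('pics/w4.png').astype(int)
def line(im,C,x0,x1,y0,y1,z):
    g=im[y0:y1,x0:x1];m=(g.min(2)>120)&(g.max(2)-g.min(2)<40);y,x=np.nonzero(m)
    p=np.polyfit(y,x+0.,1);r=np.abs(x-np.polyval(p,y))<4;p=np.polyfit(y[r],x[r]+0.,1)
    e=[(np.polyval(p,t)+x0,t+y0) for t in (y[r].min(),y[r].max())];E=ray(C,e,z);v=E[0]-E[1]
    print(e,E,np.linalg.norm(v),np.arctan2(v[1],v[0]))
line(im,C,247,266,215,310,s['eef_pos'][2]+23.1)
# half mark & slot strokes in the top view at z=120
t=cv2.imread('pics/t4.png');g=t.max(2)
for nm,(x0,x1,y0,y1) in {'half':(382,428,82,142),'lock':(462,535,180,270),'s1':(224,258,70,125),'s2':(262,292,60,118)}.items():
    m=(g[y0:y1,x0:x1]<115).astype(np.uint8);n,l,st,c=cv2.connectedComponentsWithStats(m);i=1+st[1:,4].argmax()
    X,Y=c[i]+[x0,y0];w=np.array([578+60-Y/5,-222.9+60-X/5]);d=w-[577.9,-222.8];print(nm,st[i],np.hypot(*d),np.arctan2(d[1],d[0]))
E
```

```text
[(np.float64(255.2572323470376), np.int64(224)), (np.float64(255.79792958695288), np.int64(306))] [[ 599.64668498 -234.9568327   159.50409905]
 [ 556.29779068 -211.17036209  159.50409905]] 49.44616083451416 -0.5018611124896689
half [  2  12  37  45 802] 42.16569065969719 -0.509145229899674
lock [   9   14   56   70 2305] 42.06667762896529 -1.2186627333503062
s1 [  0   0  31  53 985] 42.65927424119926 0.285988050734986
s2 [  4   7  23  47 801] 42.42888242745643 0.10456721709995934
```

>>> {"name": "move_arm", "arguments": {
  "increments": [
    [0,0,0,0,0,0],
    [0,0,0,0,0,0],
    [0,0,0,0,0,0],
    [0,0,0,0,0,0],
    [0,0,0,0,0,0]
  ]
}}

```text
clock: 10.65
eef_pos: [578.1, -223.1, 136.4]
tool_rot: [3.141, -0.0, -0.51]
force: [-0.5, -1.9, 2.3]
width: 12.9
```

```bash
python3 - <<'E'
from cell import ctrl
s=ctrl.read_state(); print(s['clock'],s['eef_pos'],s['tool_rot'],s['force'],s['torque'],s['width'])
print(ctrl.finish_job())
E
```

```text
10.65 [ 578.08363157 -223.13926252  136.39088726] [ 3.14129835e+00 -3.31730050e-04 -5.09837998e-01] [-0.5345373  -1.88799287  2.25012154] [-0.4692696   0.05083399  0.06519731] 12.915798166059574
the job is handed in; nothing more can be done
None
```

The black cap is in the filler neck, pressed against its spring and turned clockwise to the half mark. I handed the job in at 10.65 s with the gripper still holding it; no verdict was reported.

**Cap and position:** I picked the only black cap and left the red and yellow ones alone. It entered the slots without touching and sits about 2.5 mm above fully down. The spring pushed back with roughly 3–4 N.

**Half mark:** In the last wrist picture the bar points to -0.502 rad. The half-mark stroke reads -0.509, and 0.70 rad clockwise from the slots is -0.505, so they agree within 0.01 rad. The lock block is at about -1.22, well clear.

**Holding steady:** The pose did not change over the last half second. The moment about the vertical axis was about +0.07 to +0.09 N m, which fits the return spring. That reading is noisy: it showed +0.046 before the cap was in the neck.

**Not checked:** I could not read the ring angle directly. I did not photograph the thermometer, mouse and metal fitting again afterwards, but no move went near them.

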